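# Thread the red lock hook through the yellow ring

## Task

The instrument on the yellow supply is about to be serviced, so lock it out: swing the curved bar of the red lock hook through the steel ring on the yellow base, following the curve, until the black band on the bar sits in the ring with the bar there pointing straight through it. Leave the hook standing upright on the bench by itself, and leave the blue lock alone.

Things in the scene. Friction and masses are not known exactly. Their poses are not given: they have to be found in the camera images.
- red_hook: Loose lock hook, 0.25 to 0.45 kg: upright red block 24 mm (x) by 36 mm (y), top at z = 90 mm, on a black foot 50 x 50 x 10 mm, with an 8 mm red steel bar bent into a level open C at z = 40 mm. Origin: centre of the foot's underside, z up. Grip it from above across the 24 mm (fingers closing along x), above the bar, at z = 50 to 90 mm.
- red_hook_arc (a point): Centre of the C, at (52, 30, 40) mm of the hook, same axes. Bar radius 60 mm (mid-bar). Angles from the hook's +x towards +y: the bar leaves the block at 210 deg, runs over 90 deg (black band, 19 mm long, bar along the hook's x there) to its free tip at 15 deg. To thread, turn the hook about this point clockwise seen from above, 75 deg from tip in ring to band in ring.
- yellow_eye: The ring to use, fixed: upright closed dark steel ring, 8 mm thick, 56 mm across outside, clear hole 39 mm, on a yellow base 50 (x) x 70 (y) x 8 mm. Origin: centre of the base's underside; the hole's centre lies 40 mm above it, level with the bar of the standing hook. The hole's axis is level, along x. It may be entered from either side.
- blue_eye: A second fixed ring of the same make, size and axes, on a blue base, not to be used. Which of the two places is yellow and which is blue changes.
- blue_lock: Loose lock with a blue block and a black foot of the red one's size, but a straight steel bar 110 mm long along its x axis at z = 40 mm. Origin: centre of the foot's underside. Not to be moved.
Things that resemble listed ones, but are neither listed nor needed, are in the scene too. Leave any green look-alike of the red_hook alone.

How it is judged:
At the end, for the whole second after the job is handed in: The red hook stands at rest upright on the bench (within 6 degrees, 8 mm), its bar through the yellow ring: the band's middle within 18 mm of the ring's centre along the hook's x and y, and the hook's x within 23 degrees of the hole's axis, either way round (x of yellow_eye in the frame of red_hook between 0.034 and 0.07 m and y of yellow_eye in the frame of red_hook between 0.072 and 0.108 m and angle between the x axis of red_hook and the x axis of yellow_eye, either way round below 0.4 rad and angle between red_hook's own z axis and vertical below 0.1 rad and height (world z) of red_hook below 0.008 m and linear speed of red_hook below 0.02 m/s); the robot touches nothing.
It fails at once if the blue lock is moved by more than 20 mm (distance of blue_lock from where it was at the start of the episode above 0.02 m).
It also fails if it takes over 48 s, if anything falls off the work surface, if the arm or the gripper's body presses on something with over 40 N, if the wrist force passes 120 N, or if a joint passes its speed limit or range.

## Robot

A 6-joint arm with a two-finger parallel gripper is mounted at the origin on the work surface. World frame = base frame: x ahead of the robot, y to its left, z up, the work surface at z = 0. Lengths are in m, angles in rad, forces in N, time in s.
With the tool pointing down it reaches from about 0.3 to 0.775 m from the base axis. Payload 14.6 kg.
Tool frame: the origin (TCP) lies between the finger pads; the fingertips stand 8 mm ahead of it and the grasp point (between the pads) lies 11 mm behind it; z points along the fingers, y is the direction in which the jaws open and shut (so a half turn about z gives the same grasp; the last joint's range is limited). The gripper opens to 94 mm and grips with 3 to 60 N. Pads are 16 mm wide; open, the fingers measure 119 mm over their backs; the gripper's body (75 mm by 177 mm) begins 78 mm behind the grasp point.
Start: joints at [1.203, 0.3, 1.521, -0, 1.321, -0.067], TCP at [0.163, 0.525, 0.213] pointing down, gripper open.
Joint ranges: [-3.03, 3.03], [-0.79, 2.21], [0.23, 2.52], [-1.04, 4.18], [0, 3.07], [-2.55, 2.55]. Speed limits (rad/s): [2.22, 2.22, 2.57, 3.14, 3.14, 3.14].

## Interface

Orientations are given as [roll, pitch, yaw] about the fixed x, y, z axes, in that order (R = Rz(yaw) Ry(pitch) Rx(roll)).
In Python, from station import ctrl, viewer, workorder gives the robot as it stands.
- The arm moves only by the tool play_rows, never from a script. Its argument "commands" is a list of rows, each an object of numbers: "dx", "dy", "dz": the shift along the tool's x, y, z in m; "ax", "ay", "az": the turn, a rotation vector about the tool's x, y, z in degrees. In form: [{"dx": .., "dy": .., "dz": .., "ax": .., "ay": .., "az": ..}, ...]. A call has exactly 5 rows; each row shifts and turns the pose as measured when the row begins, along the tool's axes as they then stand; what a row does not reach is not made up. A row lasts 1/12 s, in which the tool goes at most 41.7 mm and 7.16 degrees, less where a joint would pass 70% of its speed; a pose out of reach is approached as far as the arm can. A call with a gripper value outside its range is refused whole. "claw" is the opening, from 0 (shut) to 1 (fully open), set as the call begins (left out, the last holds). The fingers move at their own pace and stop on an object; "squeeze" is the grip in N (left out, the last holds). Time passes only in rows, so rows that do not move let the fingers close, or fill a call up. It gives the time, the measured TCP pose, the force and the opening at its end, in the units of the state.
- ctrl.get_obs(): the state, without advancing time (a new reading comes with each control period).
- viewer.camera(name): name is "scene" or "top" or "wrist"; returns the picture (400x640x3 uint8, red, green, blue); there is no depth.
- viewer.camera_model(name): a dict with "K" (3x3 intrinsics, pixels), "pose" (4x4, takes a point from camera to world coordinates); the wrist camera has in their place "T_tool_cam" (4x4, takes a point from camera to tool coordinates, whose origin is the TCP and whose axes are the flange's). Camera axes: x right, y down, z forward; pixel columns grow to the right and rows downward; lengths in m; the calibration is good to about 2 mm. A picture is of the moment at which its call begins: read the wrist's pose just before it. camera_model takes no time and is no camera call.
- workorder.hand_in(): hands the job in, once; it reports no verdict.
The state is a dict: "time_s": time; "qpos": joint angles; "joint_vel": joint speeds; "tau": joint torques, N m; "ee_pos": TCP position; "eef_rot": TCP orientation; "force": force on the tool from outside, world axes, zero at the start; "moment": the same for the moment, N m; "grip_width": finger opening in m.
Only numpy, scipy, OpenCV 4.12 (cv2) and the standard library are available. Lean on these libraries where they do the work, as an engineer would, in place of code of your own. Each camera call takes 0.05 s, during which the arm holds its last target. There are 200 camera calls.

## Working session

There is one attempt and no reset: what is moved stays moved. The work goes in short steps, Python scripts to look and compute and a tool call to move; the robot and the scene stay as the last step left them, time stands still between calls to the robot, and variables do not carry over. Pictures are saved under pics/ and viewed, about 8 in all and at most 12, crops included, and the job is handed in when it is done.

Besides the shell and the picture viewer there is one more tool, called after "Emit:" by a JSON object that holds its "name" and its "arguments", one argument or row to a line. play_rows: Moves the arm, as the interface text tells. Its arguments: {"type":"object","properties":{"commands":{"type":"array","items":{"type":"object","properties":{"dx":{"type":"number"},"dy":{"type":"number"},"dz":{"type":"number"},"ax":{"type":"number"},"ay":{"type":"number"},"az":{"type":"number"}}}},"claw":{"type":"number"},"squeeze":{"type":"number"}},"required":["commands"]}

```bash
mkdir -p pics; ls
python3 - <<'E'
from station import ctrl, viewer
import cv2, numpy as np
o=ctrl.get_obs(); print(o)
for n in("top","scene"):
    cv2.imwrite(f"pics/{n}0.png",viewer.camera(n)[...,::-1]); m=viewer.camera_model(n)
    print(n,np.round(m["K"],1).tolist(),np.round(m["pose"],3).tolist())
print(np.round(viewer.camera_model("wrist")["T_tool_cam"],3).tolist())
E
```

```text
pics
{'time_s': 0.0, 'qpos': array([ 1.20338579e+00,  3.00503112e-01,  1.52156141e+00,  1.20337623e-05,
        1.32068235e+00, -6.66045276e-02]), 'joint_vel': array([ 0.00176506, -0.00079865,  0.0006635 ,  0.00020726,  0.00109839,
        0.00016875]), 'tau': array([-3.17103550e-04, -5.31807983e+01, -3.52732229e+01,  7.08386488e-02,
        2.44464056e-02, -1.49959574e-04]), 'ee_pos': array([0.16287497, 0.52507756, 0.21287708]), 'eef_rot': array([-3.14044176e+00, -8.84498612e-05,  2.84078361e+00]), 'force': array([0.78549757, 0.15531887, 0.77279525]), 'moment': array([0.02700605, 0.03177072, 0.04156339]), 'grip_width': 0.09397808550523523}
top [[364.3, 0.0, 325.3], [0.0, 364.3, 197.4], [0.0, 0.0, 1.0]] [[-0.025, -0.995, 0.097, 0.321], [-0.999, 0.027, 0.019, -0.083], [-0.021, -0.097, -0.995, 1.15], [0.0, 0.0, 0.0, 1.0]]
scene [[459.6, 0.0, 323.1], [0.0, 459.6, 194.9], [0.0, 0.0, 1.0]] [[0.449, 0.703, -0.551, 1.098], [0.893, -0.35, 0.281, -0.415], [0.005, -0.619, -0.785, 1.019], [0.0, 0.0, 0.0, 1.0]]
[[-0.0, -0.961, -0.275, 0.08], [1.0, -0.0, -0.0, 0.0], [0.0, -0.275, 0.961, -0.172], [0.0, 0.0, 0.0, 1.0]]
```

View pics/top0.png

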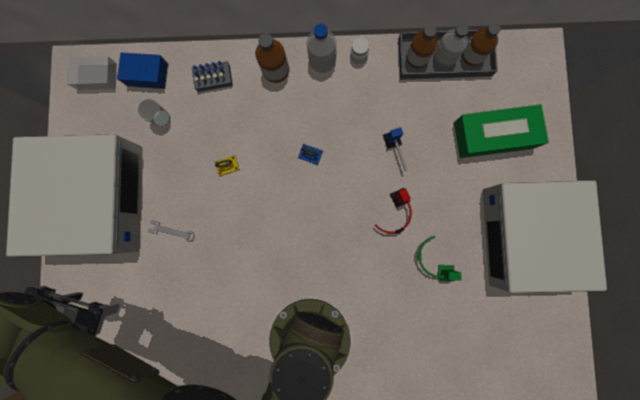

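View pics/scene0.png

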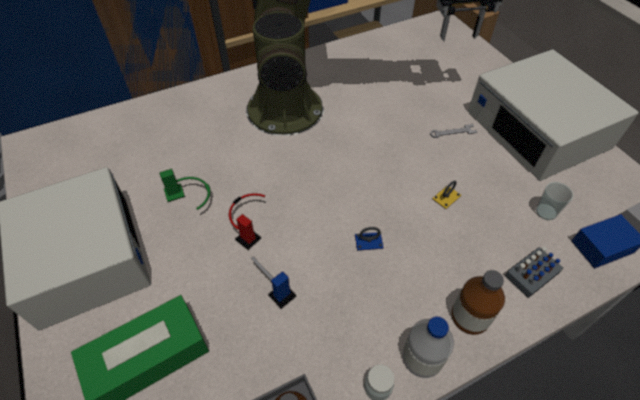

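Top view: red hook block is at (401,197), band near (400,231) and tip (376,226). The yellow ring is at (227,166) and the blue ring at (311,154). The blue lock is at (393,135), and the green look-alike at (448,272). The red one fits: it has a red block on a black foot and a red C-bar with a black band.

```bash
cat > h.py <<'E'
import cv2, numpy as np
from station import ctrl, viewer
from scipy.spatial.transform import Rotation as R
def cam(n):
    m=viewer.camera_model(n)
    if n=="wrist":
        o=ctrl.get_obs(); T=np.eye(4); T[:3,:3]=R.from_euler("xyz",o["eef_rot"]).as_matrix(); T[:3,3]=o["ee_pos"]
        return np.array(m["K"]),T@np.array(m["T_tool_cam"])
    return np.array(m["K"]),np.array(m["pose"])
def ray(K,P,uv,z):
    uv=np.atleast_2d(uv).astype(float); d=np.c_[uv,np.ones(len(uv))]@np.linalg.inv(K).T@P[:3,:3].T
    return P[:3,3]+d*((z-P[2,3])/d[:,2])[:,None]
def proj(K,P,X):
    p=(np.atleast_2d(X)-P[:3,3])@P[:3,:3]@K.T; return p[:,:2]/p[:,2:]
def mask(im,c):
    h=cv2.cvtColor(im,cv2.COLOR_RGB2HSV); H,S,V=cv2.split(h)
    if c=="red": m=((H<8)|(H>172))&(S>140)&(V>60)
    if c=="yellow": m=(H>20)&(H<33)&(S>150)&(V>80)
    if c=="blue": m=(H>100)&(H<125)&(S>140)&(V>50)
    return m.astype(np.uint8)
E
python3 - <<'E'
from h import *
for n in("top","scene"):
    im=cv2.imread(f"pics/{n}0.png")[...,::-1].copy(); K,P=cam(n)
    for c,z in(("red",.04),("yellow",.008),("blue",.008)):
        N,L,S,C=cv2.connectedComponentsWithStats(mask(im,c),connectivity=8)
        for i in range(1,N):
            if 8<S[i,4]<900:
                px=np.argwhere(L==i)[:,::-1]; r=cv2.minAreaRect(ray(K,P,px,z)[:,:2].astype(np.float32)*1000)
                print(n,c,S[i].tolist(),C[i].round(1),"w",ray(K,P,C[i],z)[0].round(3),"z90",ray(K,P,C[i],.09)[0].round(3),np.round(r[0]),np.round(r[1]),round(r[2]))
    x=cv2.resize(im[100:300,200:470] if n=="top" else im[140:320,150:470],None,fx=2.5,fy=2.5,interpolation=cv2.INTER_CUBIC)
    if n=="top": cv2.imwrite("pics/topc.png",x[...,::-1])
E
```

```text
top red [399, 189, 13, 40, 148] [405.4 201.5] w [ 0.41  -0.305  0.04 ] z90 [ 0.406 -0.295  0.09 ] [ 390. -305.] [118.  30.] 4
top red [375, 225, 21, 9, 37] [385.1 230.3] w [ 0.325 -0.24   0.04 ] z90 [ 0.325 -0.233  0.09 ] [ 326. -239.] [64. 12.] 71
top yellow [217, 156, 22, 20, 199] [228.  166.2] w [0.541 0.247 0.008] z90 [0.525 0.223 0.09 ] [545. 252.] [48. 67.] 17
top yellow [219, 162, 10, 3, 19] [223.3 163. ] w [0.552 0.262 0.008] z90 [0.535 0.237 0.09 ] [552. 261.] [29.  6.] 88
top blue [314, 24, 13, 14, 144] [320.1  30.2] w [ 0.987 -0.058  0.008] z90 [ 0.939 -0.06   0.09 ] [986. -58.] [40. 45.] 89
top blue [219, 67, 3, 3, 9] [220.  68.] w [0.869 0.274 0.008] z90 [0.829 0.248 0.09 ] [869. 274.] [7. 7.] 0
top blue [206, 69, 4, 4, 10] [207.7  70.3] w [0.862 0.314 0.008] z90 [0.823 0.286 0.09 ] [862. 314.] [10.  7.] 43
top blue [213, 68, 3, 3, 9] [214.  69.] w [0.866 0.293 0.008] z90 [0.827 0.266 0.09 ] [866. 293.] [7. 7.] 0
top blue [390, 128, 13, 10, 83] [396.  132.7] w [ 0.634 -0.292  0.008] z90 [ 0.611 -0.277  0.09 ] [ 633. -292.] [24. 37.] 17
top blue [300, 146, 22, 17, 167] [3
[... 1552 characters left out ...]
, 267, 5, 4, 16] [546.6 268.6] w [0.846 0.34  0.008] z90 [0.867 0.279 0.09 ] [846. 341.] [11.  8.] 63
scene blue [527, 270, 4, 4, 15] [528.6 271.4] w [0.832 0.295 0.008] z90 [0.854 0.237 0.09 ] [832. 294.] [ 7. 10.] 48
scene blue [540, 271, 4, 5, 17] [541.3 273.1] w [0.85  0.319 0.008] z90 [0.87 0.26 0.09] [850. 320.] [ 7. 12.] 47
scene blue [272, 273, 18, 28, 329] [280.6 285.9] w [ 0.593 -0.271  0.008] z90 [ 0.634 -0.283  0.09 ] [ 594. -272.] [38. 71.] 73
scene blue [534, 276, 5, 4, 16] [536.  277.5] w [0.853 0.299 0.008] z90 [0.873 0.241 0.09 ] [853. 299.] [ 8. 11.] 13
scene blue [428, 317, 20, 21, 316] [437.5 327.1] w [0.849 0.008 0.008] z90 [ 0.869 -0.026  0.09 ] [849.   8.] [46. 45.] 89
```

View pics/topc.png

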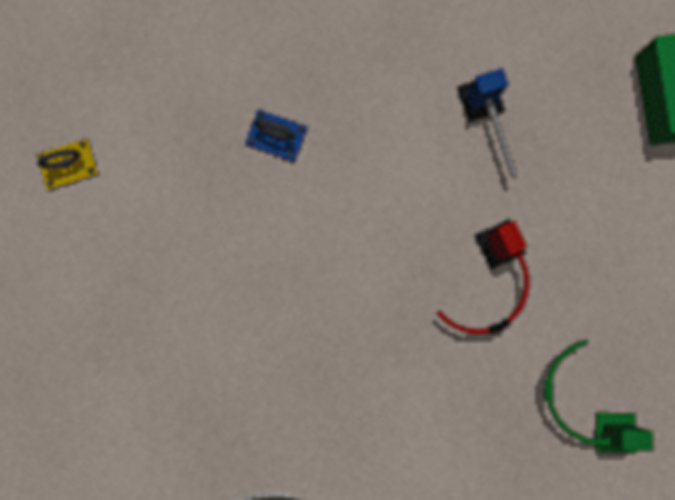

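Run:
```python
from h import *
from scipy.optimize import least_squares
im=cv2.imread("pics/top0.png")[...,::-1].copy(); K,P=cam("top")
px=np.argwhere(mask(im,"red"))[:,::-1]; px=px[(px[:,1]>206)&(px[:,0]>370)&(px[:,0]<415)&(px[:,1]<240)]
X=ray(K,P,px,.04)[:,:2]
for r0 in(None,.06):
    f=lambda p:np.hypot(*(X-p[:2]).T)-(r0 or p[2]); s=least_squares(f,[.37,-.27,.06],loss="soft_l1",f_scale=.003); print("C",s.x.round(4),np.std(s.fun).round(4))
C=s.x[:2]
for nm,uv,z in(("tip",(375.2,225.2),.04),("band",(399.6,230.4),.04),("blocktop",(404.8,194.4),.09)):
    w=ray(K,P,uv,z)[0,:2]; d=w-C; print(nm,w.round(3),"r",np.hypot(*d).round(4),"ang",np.degrees(np.arctan2(d[1],d[0])).round(1))
```

```text
C [ 0.3784 -0.2583  0.0596] 0.0015
C [ 0.3789 -0.2581  0.06  ] 0.0015
tip [ 0.341 -0.211] r 0.0605 ang 128.9
band [ 0.323 -0.284] r 0.0612 ang -155.1
blocktop [ 0.427 -0.295] r 0.0605 ang -37.0
```

```bash
cat >> h.py <<'E'
def state():
    o=ctrl.get_obs(); print("t",round(o["time_s"],2),"p",o["ee_pos"].round(4),"rpy",np.degrees(o["eef_rot"]).round(1),"j",np.degrees(o["qpos"]).round(1),"F",o["force"].round(1),"w",round(o["grip_width"],4)); return o
def plan(targets,lin=.04,ang=6.9):
    "targets: (xyz, yaw deg, min rows); tool kept pointing down"
    o=state(); p=o["ee_pos"].copy(); y=np.degrees(o["eef_rot"][2]); k=0
    for q,yt,nm in targets:
        q=np.array(q); d=q-p; dy=(yt-y+180)%360-180
        n=int(max(nm,np.ceil(np.linalg.norm(d)/lin),np.ceil(abs(dy)/ang)))
        for i in range(n):
            a=np.radians(y); w=d/n
            print(k,"dx %.4f dy %.4f dz %.4f az %.2f"%(w[0]*np.cos(a)+w[1]*np.sin(a),w[0]*np.sin(a)-w[1]*np.cos(a),-w[2],-dy/n)); y+=dy/n; k+=1
        p=q
E
python3 -c "
from h import *
plan([((.40,.1,.213),180,0),((.427,-.24,.213),199.4,0)])"
```

```text
t 0.1 p [0.1629 0.5251 0.213 ] rpy [-179.9   -0.   162.8] j [68.9 17.2 87.2  0.  75.7 -3.8] F [-0.3 -0.1 -0.1] w 0.0939
0 dx -0.0271 dy -0.0258 dz -0.0000 az -1.33
1 dx -0.0265 dy -0.0264 dz -0.0000 az -1.33
2 dx -0.0259 dy -0.0271 dz -0.0000 az -1.33
3 dx -0.0253 dy -0.0276 dz -0.0000 az -1.33
4 dx -0.0246 dy -0.0282 dz -0.0000 az -1.33
5 dx -0.0239 dy -0.0288 dz -0.0000 az -1.33
6 dx -0.0233 dy -0.0293 dz -0.0000 az -1.33
7 dx -0.0226 dy -0.0299 dz -0.0000 az -1.33
8 dx -0.0219 dy -0.0304 dz -0.0000 az -1.33
9 dx -0.0212 dy -0.0309 dz -0.0000 az -1.33
10 dx -0.0205 dy -0.0314 dz -0.0000 az -1.33
11 dx -0.0197 dy -0.0318 dz -0.0000 az -1.33
12 dx -0.0190 dy -0.0323 dz -0.0000 az -1.33
13 dx -0.0030 dy -0.0378 dz -0.0000 az -2.16
14 dx -0.0016 dy -0.0379 dz -0.0000 az -2.16
15 dx -0.0002 dy -0.0379 dz -0.0000 az -2.16
16 dx 0.0013 dy -0.0379 dz -0.0000 az -2.16
17 dx 0.0027 dy -0.0378 dz -0.0000 az -2.16
18 dx 0.0041 dy -0.0377 dz -0.0000 az -2.16
19 dx 0.0055 dy -0.0375 dz -0.0000 az -2.16
20 dx 0.0069 dy -0.0373 dz -0.0000 az -2.16
21 dx 0.0083 dy -0.0370 dz -0.0000 az -2.16
```

Emit:
{"name": "play_rows", "arguments": {
  "commands": [
    {"dx": -0.027,"dy": -0.026,"dz": 0,"ax": 0,"ay": 0,"az": -1.3},
    {"dx": -0.0265,"dy": -0.0265,"dz": 0,"ax": 0,"ay": 0,"az": -1.3},
    {"dx": -0.026,"dy": -0.027,"dz": 0,"ax": 0,"ay": 0,"az": -1.3},
    {"dx": -0.025,"dy": -0.0275,"dz": 0,"ax": 0,"ay": 0,"az": -1.3},
    {"dx": -0.0245,"dy": -0.028,"dz": 0,"ax": 0,"ay": 0,"az": -1.3}
  ],
  "claw": 1
}}

```text
time_s: 0.52
ee_pos: [0.253, 0.3591, 0.21]
eef_rot: [-3.137, -0.002, 2.966]
force: [0.0, -0.2, 0.1]
grip_width: 0.0938
```

Emit:
{"name": "play_rows", "arguments": {
  "commands": [
    {"dx": -0.024,"dy": -0.029,"dz": 0,"ax": 0,"ay": 0,"az": -1.3},
    {"dx": -0.0235,"dy": -0.0295,"dz": 0,"ax": 0,"ay": 0,"az": -1.3},
    {"dx": -0.0225,"dy": -0.03,"dz": 0,"ax": 0,"ay": 0,"az": -1.3},
    {"dx": -0.022,"dy": -0.0305,"dz": 0,"ax": 0,"ay": 0,"az": -1.3},
    {"dx": -0.021,"dy": -0.031,"dz": 0,"ax": 0,"ay": 0,"az": -1.3}
  ]
}}

```text
time_s: 0.93
ee_pos: [0.3476, 0.1871, 0.2099]
eef_rot: [-3.137, -0.003, 3.088]
force: [0.4, 0.9, -0.8]
grip_width: 0.0939
```

Emit:
{"name": "play_rows", "arguments": {
  "commands": [
    {"dx": -0.009,"dy": -0.039,"az": -2.2},
    {"dx": -0.0075,"dy": -0.039,"az": -2.2},
    {"dx": -0.006,"dy": -0.039,"az": -2.2},
    {"dx": -0.0045,"dy": -0.0395,"az": -2.2},
    {"dx": -0.003,"dy": -0.0395,"az": -2.2}
  ]
}}

```text
validation failed for argument at $.co...
```

Emit:
{"name": "play_rows", "arguments": {
  "commands": [
    {"dx": -0.0015,"dy": -0.0395,"az": -2.2},
    {"dx": 0,"dy": -0.0395,"az": -2.2},
    {"dx": 0.0015,"dy": -0.0395,"az": -2.2},
    {"dx": 0.003,"dy": -0.039,"az": -2.2},
    {"dx": 0.0045,"dy": -0.039,"az": -2.2}
  ]
}}

```text
validation failed for argument at $.co...
```

Run:
```python
from h import *
state(); K,P=cam("wrist"); im=viewer.camera("wrist"); np.savez("w1.npz",K=K,P=P,im=im); cv2.imwrite("pics/w1.png",im[...,::-1])
# projections of expected points
th=np.radians(114); C=np.array([.3789,-.2581])
for nm,a in(("tip",15),("band",90)):
    q=C+.06*np.array([np.cos(th+np.radians(a)),np.sin(th+np.radians(a))]); print(nm,proj(K,P,[*q,.04]).round())
print("top",proj(K,P,[.427,-.294,.09]).round())
```

```text
t 0.93 p [0.3476 0.1871 0.2099] rpy [-179.7   -0.2  176.9] j [ 23.1  -2.8 110.1  -0.2  73.  -63.8] F [ 0.4  0.9 -0.8] w 0.0939
tip [[-77. 199.]]
band [[-152.  186.]]
top [[-187.  305.]]
```

View pics/w1.png

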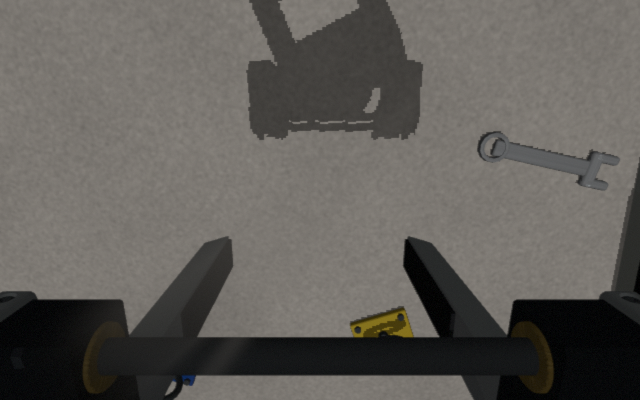

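The rows need all six fields. The picture (viewed too early) shows only the wrench and a corner of the yellow base at (385,320). I'll send the moves again.

Emit:
{"name": "play_rows", "arguments": {
  "commands": [
    {"dx": -0.009,"dy": -0.039,"dz": 0,"ax": 0,"ay": 0,"az": -2.2},
    {"dx": -0.0075,"dy": -0.039,"dz": 0,"ax": 0,"ay": 0,"az": -2.2},
    {"dx": -0.006,"dy": -0.039,"dz": 0,"ax": 0,"ay": 0,"az": -2.2},
    {"dx": -0.0045,"dy": -0.0395,"dz": 0,"ax": 0,"ay": 0,"az": -2.2},
    {"dx": -0.003,"dy": -0.0395,"dz": 0,"ax": 0,"ay": 0,"az": -2.2}
  ]
}}

```text
time_s: 1.4
ee_pos: [0.3832, -0.0132, 0.2106]
eef_rot: [-3.136, -0.004, -2.994]
force: [0.7, 0.6, -0.2]
grip_width: 0.0939
```

Emit:
{"name": "play_rows", "arguments": {
  "commands": [
    {"dx": -0.0015,"dy": -0.0395,"dz": 0,"ax": 0,"ay": 0,"az": -2.2},
    {"dx": 0,"dy": -0.0395,"dz": 0,"ax": 0,"ay": 0,"az": -2.2},
    {"dx": 0.0015,"dy": -0.0395,"dz": 0,"ax": 0,"ay": 0,"az": -2.2},
    {"dx": 0.003,"dy": -0.039,"dz": 0,"ax": 0,"ay": 0,"az": -2.2},
    {"dx": 0.0045,"dy": -0.039,"dz": 0,"ax": 0,"ay": 0,"az": -2.2}
  ]
}}

```text
time_s: 1.82
ee_pos: [0.4189, -0.2171, 0.2115]
eef_rot: [-3.137, -0.004, -2.794]
force: [0.9, 0.5, 0.9]
grip_width: 0.0939
```

Run:
```python
from h import *
state(); K,P=cam("wrist"); im=viewer.camera("wrist"); np.savez("w1.npz",K=K,P=P,im=im); cv2.imwrite("pics/w1b.png",im[...,::-1])
th=np.radians(114); C=np.array([.3789,-.2581])
for nm,a in(("tip",15),("band",90)):
    q=C+.06*np.array([np.cos(th+np.radians(a)),np.sin(th+np.radians(a))]); print(nm,proj(K,P,[*q,.04]).round())
print("top",proj(K,P,[.427,-.294,.09]).round())
N,L,S,c=cv2.connectedComponentsWithStats(mask(im,"red"))
for i in range(1,N):
    if S[i,4]>40: print(S[i],c[i].round())
```

```text
t 1.82 p [ 0.4189 -0.2171  0.2115] rpy [-179.8   -0.3 -160.1] j [ -31.7    7.2   99.5   -0.4   73.2 -141.5] F [0.9 0.5 0.9] w 0.0939
tip [[353. 111.]]
band [[287.  65.]]
top [[230. 176.]]
[303  64  53  50 282] [325.  80.]
[227  67  48  84 753] [243. 102.]
[ 216  157   31   42 1072] [231. 177.]
```

View pics/w1b.png

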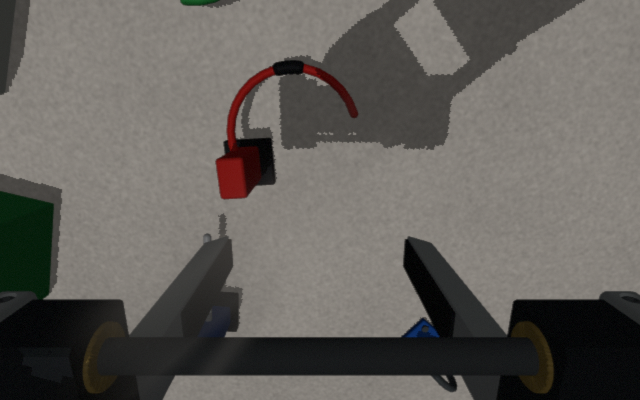

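Wrist view: band (288,68), tip (353,114) and block top (231,177), all within 3 px of the top-view prediction, so the hook pose is confirmed. I'll grip about 5° off square because joint 6 is near its limit, and the block will align in the pads.

Emit:
{"name": "play_rows", "arguments": {
  "commands": [
    {"dx": 0.006,"dy": -0.025,"dz": 0,"ax": 0,"ay": 0,"az": 0.3},
    {"dx": 0.006,"dy": -0.025,"dz": 0,"ax": 0,"ay": 0,"az": 0.3},
    {"dx": 0.0055,"dy": -0.025,"dz": 0,"ax": 0,"ay": 0,"az": 0.3},
    {"dx": 0,"dy": 0,"dz": 0.02,"ax": 0,"ay": 0,"az": 0},
    {"dx": 0,"dy": 0,"dz": 0.03,"ax": 0,"ay": 0,"az": 0}
  ],
  "claw": 0.65
}}

```text
time_s: 2.28
ee_pos: [0.4327, -0.3031, 0.163]
eef_rot: [-3.127, -0.008, -2.826]
force: [0.1, 0.0, 0.8]
grip_width: 0.0644
```

```bash
python3 -c "
from h import *
plan([((.4274,-.2938,.061),-161,5)])"
```

```text
t 2.28 p [ 0.4327 -0.3031  0.163 ] rpy [-179.2   -0.5 -161.9] j [ -38.6   16.9   94.5   -0.9   68.2 -146.3] F [0.1 0.  0.8] w 0.0644
0 dx 0.0004 dy 0.0021 dz 0.0204 az -0.18
1 dx 0.0004 dy 0.0021 dz 0.0204 az -0.18
2 dx 0.0004 dy 0.0021 dz 0.0204 az -0.18
3 dx 0.0004 dy 0.0021 dz 0.0204 az -0.18
4 dx 0.0004 dy 0.0021 dz 0.0204 az -0.18
```

Joint 6 is at its stop here, because joint 1 sits about 4° behind the azimuth. I'll use the half-turned grasp instead, carry the hook near the ring, and regrip there with plenty of wrist travel. Turning back now.

Emit:
{"name": "play_rows", "arguments": {
  "commands": [
    {"dx": 0,"dy": 0,"dz": 0,"ax": 0,"ay": 0,"az": 7},
    {"dx": 0,"dy": 0,"dz": 0,"ax": 0,"ay": 0,"az": 7},
    {"dx": 0,"dy": 0,"dz": 0,"ax": 0,"ay": 0,"az": 7},
    {"dx": 0,"dy": 0,"dz": 0,"ax": 0,"ay": 0,"az": 7},
    {"dx": 0,"dy": 0,"dz": 0,"ax": 0,"ay": 0,"az": 7}
  ]
}}

```text
time_s: 2.7
ee_pos: [0.4301, -0.3013, 0.1543]
eef_rot: [-3.13, -0.011, 2.833]
force: [0.4, -0.5, 1.0]
grip_width: 0.0611
```

Emit:
{"name": "play_rows", "arguments": {
  "commands": [
    {"dx": 0,"dy": 0,"dz": 0,"ax": 0,"ay": 0,"az": 7},
    {"dx": 0,"dy": 0,"dz": 0,"ax": 0,"ay": 0,"az": 7},
    {"dx": 0,"dy": 0,"dz": 0,"ax": 0,"ay": 0,"az": 7},
    {"dx": 0,"dy": 0,"dz": 0,"ax": 0,"ay": 0,"az": 7},
    {"dx": 0,"dy": 0,"dz": 0,"ax": 0,"ay": 0,"az": 7}
  ]
}}

```text
time_s: 3.12
ee_pos: [0.4297, -0.3001, 0.1525]
eef_rot: [-3.125, -0.006, 2.208]
force: [0.6, 0.8, 0.2]
grip_width: 0.0608
```

Emit:
{"name": "play_rows", "arguments": {
  "commands": [
    {"dx": 0,"dy": 0,"dz": 0,"ax": 0,"ay": 0,"az": 7},
    {"dx": 0,"dy": 0,"dz": 0,"ax": 0,"ay": 0,"az": 7},
    {"dx": 0,"dy": 0,"dz": 0,"ax": 0,"ay": 0,"az": 7},
    {"dx": 0,"dy": 0,"dz": 0,"ax": 0,"ay": 0,"az": 7},
    {"dx": 0,"dy": 0,"dz": 0,"ax": 0,"ay": 0,"az": 7}
  ]
}}

```text
time_s: 3.53
ee_pos: [0.4295, -0.2988, 0.1509]
eef_rot: [-3.122, 0.003, 1.583]
force: [0.2, -0.1, -0.1]
grip_width: 0.0612
```

Emit:
{"name": "play_rows", "arguments": {
  "commands": [
    {"dx": 0,"dy": 0,"dz": 0,"ax": 0,"ay": 0,"az": 7},
    {"dx": 0,"dy": 0,"dz": 0,"ax": 0,"ay": 0,"az": 7},
    {"dx": 0,"dy": 0,"dz": 0,"ax": 0,"ay": 0,"az": 7},
    {"dx": 0,"dy": 0,"dz": 0,"ax": 0,"ay": 0,"az": 7},
    {"dx": 0,"dy": 0,"dz": 0,"ax": 0,"ay": 0,"az": 7}
  ]
}}

```text
time_s: 3.95
ee_pos: [0.4292, -0.2976, 0.1494]
eef_rot: [-3.124, 0.014, 0.958]
force: [0.2, 0.2, 0.3]
grip_width: 0.0612
```

```bash
cat >> h.py <<'E'
def tilt():
    "rotation vector (tool axes, deg) that makes the tool point straight down, yaw kept"
    o=ctrl.get_obs(); A=R.from_euler("xyz",o["eef_rot"]); D=R.from_euler("xyz",[np.pi,0,o["eef_rot"][2]])
    print("tilt fix",(A.inv()*D).as_rotvec(degrees=True).round(2))
E
python3 -c "
from h import *
plan([((.4274,-.2938,.161),24,0)]);tilt()"
```

```text
t 3.95 p [ 0.4292 -0.2976  0.1494] rpy [-179.     0.8   54.9] j [-38.3  17.8  95.3  -0.9  67.9  -2.9] F [0.2 0.2 0.3] w 0.0612
0 dx 0.0004 dy -0.0007 dz -0.0023 az 6.18
1 dx 0.0003 dy -0.0008 dz -0.0023 az 6.18
2 dx 0.0002 dy -0.0008 dz -0.0023 az 6.18
3 dx 0.0002 dy -0.0008 dz -0.0023 az 6.18
4 dx 0.0001 dy -0.0008 dz -0.0023 az 6.18
tilt fix [-0.98  0.79 -0.01]
```

Emit:
{"name": "play_rows", "arguments": {
  "commands": [
    {"dx": 0,"dy": -0.001,"dz": 0,"ax": -1,"ay": 0.8,"az": 6.2},
    {"dx": 0,"dy": -0.001,"dz": 0,"ax": 0,"ay": 0,"az": 6.2},
    {"dx": 0,"dy": -0.001,"dz": 0,"ax": 0,"ay": 0,"az": 6.2},
    {"dx": 0,"dy": -0.001,"dz": 0,"ax": 0,"ay": 0,"az": 6.2},
    {"dx": 0,"dy": 0,"dz": 0,"ax": 0,"ay": 0,"az": 6.2}
  ]
}}

```text
time_s: 4.37
ee_pos: [0.426, -0.2934, 0.1478]
eef_rot: [-3.14, 0.001, 0.388]
force: [-0.3, -0.7, -0.1]
grip_width: 0.0611
```

```bash
python3 -c "
from h import *
plan([((.4274,-.2938,.061),24,5)]);tilt()"
```

```text
t 4.37 p [ 0.426  -0.2934  0.1478] rpy [-179.9    0.    22.2] j [-38.6  16.8  96.8   0.   66.5  29.2] F [-0.3 -0.7 -0.1] w 0.0611
0 dx 0.0002 dy 0.0002 dz 0.0174 az -0.36
1 dx 0.0002 dy 0.0002 dz 0.0174 az -0.36
2 dx 0.0002 dy 0.0002 dz 0.0174 az -0.36
3 dx 0.0002 dy 0.0002 dz 0.0174 az -0.36
4 dx 0.0002 dy 0.0002 dz 0.0174 az -0.36
tilt fix [-0.08  0.04 -0.  ]
```

Emit:
{"name": "play_rows", "arguments": {
  "commands": [
    {"dx": 0,"dy": 0,"dz": 0.02,"ax": 0,"ay": 0,"az": -0.6},
    {"dx": 0,"dy": 0,"dz": 0.025,"ax": 0,"ay": 0,"az": -0.6},
    {"dx": 0,"dy": 0,"dz": 0.02,"ax": 0,"ay": 0,"az": -0.4},
    {"dx": 0,"dy": 0,"dz": 0.012,"ax": 0,"ay": 0,"az": 0},
    {"dx": 0,"dy": 0,"dz": 0.004,"ax": 0,"ay": 0,"az": 0}
  ]
}}

```text
time_s: 4.78
ee_pos: [0.4265, -0.2928, 0.0644]
eef_rot: [3.141, -0.0, 0.407]
force: [-0.5, -0.8, -1.1]
grip_width: 0.061
```

```bash
python3 -c "
from h import *
plan([((.4274,-.2938,.061),24,1)]);tilt()"
```

```text
t 4.78 p [ 0.4265 -0.2928  0.0644] rpy [180.   -0.   23.3] j [-38.5  23.3 100.7   0.   56.   28.1] F [-0.5 -0.8 -1.1] w 0.061
0 dx 0.0004 dy 0.0013 dz 0.0034 az -0.67
tilt fix [ 0.03 -0.01 -0.  ]
```

Close with a moderate grip.

Emit:
{"name": "play_rows", "arguments": {
  "commands": [
    {"dx": 0,"dy": 0.001,"dz": 0.002,"ax": 0,"ay": 0,"az": -0.5},
    {"dx": 0,"dy": 0,"dz": 0,"ax": 0,"ay": 0,"az": 0},
    {"dx": 0,"dy": 0,"dz": 0,"ax": 0,"ay": 0,"az": 0},
    {"dx": 0,"dy": 0,"dz": 0,"ax": 0,"ay": 0,"az": 0},
    {"dx": 0,"dy": 0,"dz": 0,"ax": 0,"ay": 0,"az": 0}
  ],
  "claw": 0,
  "squeeze": 30
}}

```text
time_s: 5.2
ee_pos: [0.4274, -0.2938, 0.0633]
eef_rot: [3.141, -0.0, 0.417]
force: [0.0, 0.9, -0.5]
grip_width: 0.0317
```

Emit:
{"name": "play_rows", "arguments": {
  "commands": [
    {"dx": 0,"dy": 0,"dz": 0,"ax": 0,"ay": 0,"az": 0},
    {"dx": 0,"dy": 0,"dz": -0.01,"ax": 0,"ay": 0,"az": 0},
    {"dx": 0,"dy": 0,"dz": -0.02,"ax": 0,"ay": 0,"az": 0},
    {"dx": 0,"dy": 0,"dz": -0.03,"ax": 0,"ay": 0,"az": 0},
    {"dx": 0,"dy": 0,"dz": -0.02,"ax": 0,"ay": 0,"az": 0}
  ]
}}

```text
time_s: 5.62
ee_pos: [0.4256, -0.2923, 0.1447]
eef_rot: [-3.136, 0.003, 0.417]
force: [-0.5, -1.2, -2.6]
grip_width: 0.0237
```

```bash
python3 -c "
from h import *
import numpy as np
e=np.array([.547,.251]); a=np.radians(17); C=e-.06*np.array([-np.sin(a),np.cos(a)])
th=np.radians(115); c,s=np.cos(th),np.sin(th)
O=C-np.array([52*c-30*s,52*s+30*c])/1000; print('C',C.round(4),'O',O.round(4))
plan([((.47,-.02,.16),25,0),((O[0],O[1],.16),25,0)]);tilt()"
```

```text
C [0.5645 0.1936] O [0.6137 0.1592]
t 5.62 p [ 0.4256 -0.2923  0.1447] rpy [-179.7    0.2   23.9] j [-38.6  17.1  96.9   0.   66.4  27.6] F [-0.5 -1.2 -2.6] w 0.0237
0 dx 0.0215 dy -0.0330 dz -0.0022 az -0.16
1 dx 0.0216 dy -0.0329 dz -0.0022 az -0.16
2 dx 0.0217 dy -0.0329 dz -0.0022 az -0.16
3 dx 0.0218 dy -0.0328 dz -0.0022 az -0.16
4 dx 0.0219 dy -0.0328 dz -0.0022 az -0.16
5 dx 0.0220 dy -0.0327 dz -0.0022 az -0.16
6 dx 0.0221 dy -0.0326 dz -0.0022 az -0.16
7 dx 0.0343 dy -0.0169 dz -0.0000 az -0.00
8 dx 0.0343 dy -0.0169 dz -0.0000 az -0.00
9 dx 0.0343 dy -0.0169 dz -0.0000 az -0.00
10 dx 0.0343 dy -0.0169 dz -0.0000 az -0.00
11 dx 0.0343 dy -0.0169 dz -0.0000 az -0.00
12 dx 0.0343 dy -0.0169 dz -0.0000 az -0.00
tilt fix [-0.34  0.18 -0.  ]
```

Emit:
{"name": "play_rows", "arguments": {
  "commands": [
    {"dx": 0.0215,"dy": -0.033,"dz": -0.002,"ax": -0.3,"ay": 0.2,"az": -0.2},
    {"dx": 0.0215,"dy": -0.033,"dz": -0.002,"ax": 0,"ay": 0,"az": -0.2},
    {"dx": 0.0215,"dy": -0.033,"dz": -0.002,"ax": 0,"ay": 0,"az": -0.2},
    {"dx": 0.022,"dy": -0.033,"dz": -0.002,"ax": 0,"ay": 0,"az": -0.2},
    {"dx": 0.022,"dy": -0.033,"dz": -0.002,"ax": 0,"ay": 0,"az": -0.2}
  ]
}}

```text
time_s: 6.03
ee_pos: [0.4579, -0.0975, 0.1638]
eef_rot: [3.132, -0.007, 0.424]
force: [1.8, 0.3, -2.0]
grip_width: 0.0236
```

Emit:
{"name": "play_rows", "arguments": {
  "commands": [
    {"dx": 0.022,"dy": -0.0325,"dz": -0.002,"ax": 0,"ay": 0,"az": -0.2},
    {"dx": 0.022,"dy": -0.0325,"dz": -0.002,"ax": 0,"ay": 0,"az": 0},
    {"dx": 0.034,"dy": -0.017,"dz": 0,"ax": 0,"ay": 0,"az": 0},
    {"dx": 0.034,"dy": -0.017,"dz": 0,"ax": 0,"ay": 0,"az": 0},
    {"dx": 0.034,"dy": -0.017,"dz": 0,"ax": 0,"ay": 0,"az": 0}
  ]
}}

```text
time_s: 6.45
ee_pos: [0.5419, 0.0794, 0.1743]
eef_rot: [3.13, -0.011, 0.429]
force: [0.3, -1.3, -2.4]
grip_width: 0.0237
```

```bash
python3 -c "
from h import *
plan([((.6137,.1592,.12),25,0)]);tilt()"
```

```text
t 6.45 p [0.5419 0.0794 0.1743] rpy [179.3  -0.7  24.6] j [ 4.7 18.4 90.9 -0.5 69.8 70.3] F [ 0.3 -1.3 -2.4] w 0.0237
0 dx 0.0246 dy -0.0107 dz 0.0136 az -0.11
1 dx 0.0246 dy -0.0106 dz 0.0136 az -0.11
2 dx 0.0247 dy -0.0106 dz 0.0136 az -0.11
3 dx 0.0247 dy -0.0105 dz 0.0136 az -0.11
tilt fix [ 0.69 -0.65 -0.  ]
```

Emit:
{"name": "play_rows", "arguments": {
  "commands": [
    {"dx": 0.025,"dy": -0.0105,"dz": 0.0,"ax": 0.7,"ay": -0.65,"az": -0.2},
    {"dx": 0.025,"dy": -0.0105,"dz": 0.01,"ax": 0,"ay": 0,"az": -0.2},
    {"dx": 0.0245,"dy": -0.0105,"dz": 0.013,"ax": 0,"ay": 0,"az": 0},
    {"dx": 0.02,"dy": -0.01,"dz": 0.015,"ax": 0,"ay": 0,"az": 0},
    {"dx": 0,"dy": 0,"dz": 0,"ax": 0,"ay": 0,"az": 0}
  ]
}}

```text
time_s: 6.87
ee_pos: [0.6149, 0.1678, 0.1393]
eef_rot: [-3.142, -0.004, 0.442]
force: [-1.0, -0.2, -3.4]
grip_width: 0.0237
```

Run:
```python
from h import *
plan([((.6137,.1592,.07),25,3)]);tilt()
for n in("wrist","top"):
    K,P=cam(n); im=viewer.camera(n); cv2.imwrite(f"pics/{n}2.png",im[...,::-1]); np.savez(f"{n}2.npz",K=K,P=P,im=im)
    N,L,S,c=cv2.connectedComponentsWithStats(mask(im,"yellow"))
    for i in range(1,N):
        if 60<S[i,4]: print(n,S[i],c[i].round(1))
a=cv2.imread("pics/wrist2.png"); b=cv2.imread("pics/top2.png")[80:280,180:460]; b=cv2.resize(b,None,fx=800/280/2,fy=800/280/2)
a=cv2.resize(a,(480,300)); o=np.zeros((300+b.shape[0],480,3),np.uint8); o[:300]=a; o[300:,:b.shape[1]]=b; cv2.imwrite("pics/m2.png",o)
```

```text
t 6.87 p [0.6149 0.1678 0.1393] rpy [-180.    -0.2   25.3] j [11.9 31.8 76.6  0.1 71.4 76.6] F [-1.  -0.2 -3.4] w 0.0237
0 dx -0.0016 dy 0.0024 dz 0.0231 az 0.11
1 dx -0.0016 dy 0.0024 dz 0.0231 az 0.11
2 dx -0.0016 dy 0.0024 dz 0.0231 az 0.11
tilt fix [-0.   -0.22  0.  ]
wrist [ 161  189   79   52 2070] [200.3 209.2]
wrist [169 229  40  12 359] [187.3 235.1]
```

View pics/m2.png

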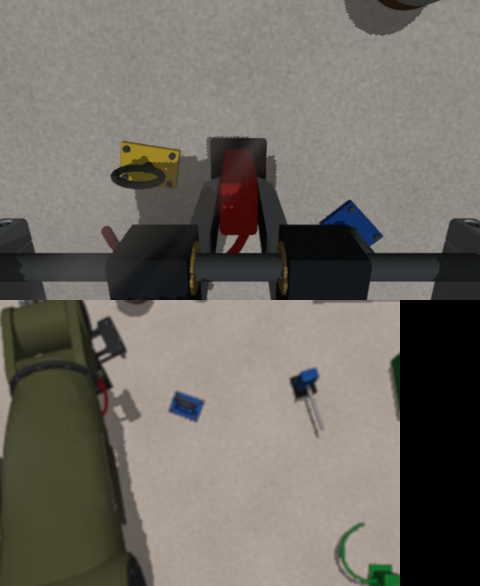

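Montage: in the wrist picture the hook is upright in the fingers, with its tip at about (144,317) full-scale. The yellow base with the ring is at about (200,210), left of the hook. The blue lock and ring are unmoved in the top view. Next I'll refine the ring pose from this close view.

Run:
```python
from h import *
d=np.load("wrist2.npz"); K,P,im=d["K"],d["P"],d["im"]
px=np.argwhere(mask(im,"yellow"))[:,::-1]; px=px[(px[:,0]<300)]
w=(ray(K,P,px,.008)[:,:2]*1000).astype(np.float32); r=cv2.minAreaRect(w); print("base",np.round(r[0]),np.round(r[1],1),round(r[2],1))
hsv=cv2.cvtColor(im,cv2.COLOR_RGB2HSV); g=cv2.cvtColor(im,cv2.COLOR_RGB2GRAY)
sub=np.zeros_like(g); sub[215:255,140:225]=(g[215:255,140:225]<45)
N,L,S,c=cv2.connectedComponentsWithStats(sub); i=1+S[1:,4].argmax(); q=np.argwhere(L==i)[:,::-1]
print("ring px",S[i]); u0=q[q[:,0]==q[:,0].min()].mean(0); u1=q[q[:,0]==q[:,0].max()].mean(0)
A,B=ray(K,P,[u0,u1],.04)[:,:2]; print("ring ends",A.round(4),B.round(4),"len",np.hypot(*(A-B)).round(4),"mid",((A+B)/2).round(4),"ang",np.degrees(np.arctan2(*(A-B)[::-1])).round(1)-90)
red=np.argwhere(mask(im,"red"))[:,::-1]; red=red[(red[:,0]<180)]
if len(red): t=red[red[:,1].argmin()]; print("tip",t,len(red))
```

```text
base [483. 217.] [212.6  77.2] 29.7
ring px [ 148  216   72   36 1356]
ring ends [0.5342 0.2827] [0.5573 0.2296] len 0.0579 mid [0.5457 0.2561] ang 23.599999999999994
```

Run:
```python
from h import *
d=np.load("wrist2.npz"); K,P,im=d["K"],d["P"],d["im"]
px=np.argwhere(mask(im,"yellow"))[:,::-1]; px=px[(px[:,0]<250)&(px[:,1]<255)]
w=(ray(K,P,px,.008)[:,:2]*1000).astype(np.float32); r=cv2.minAreaRect(w); print("base",np.round(r[0]),np.round(r[1],1),round(r[2],1))
h=cv2.convexHull(px.astype(np.int32))
ap=cv2.approxPolyDP(h,4,True)[:,0]; print(ap.tolist(), (ray(K,P,ap,.008)[:,:2]*1000).round().tolist())
cv2.imwrite("pics/c3.png",cv2.resize(im[170:340,120:320],None,fx=4,fy=3.5,interpolation=cv2.INTER_NEAREST)[...,::-1])
```

```text
base [549. 255.] [48.2 69.2] 15.4
[[239, 201], [234, 230], [216, 247], [159, 234], [163, 189]] [[580.0, 229.0], [553.0, 222.0], [530.0, 231.0], [520.0, 283.0], [562.0, 293.0]]
```

View pics/c3.png

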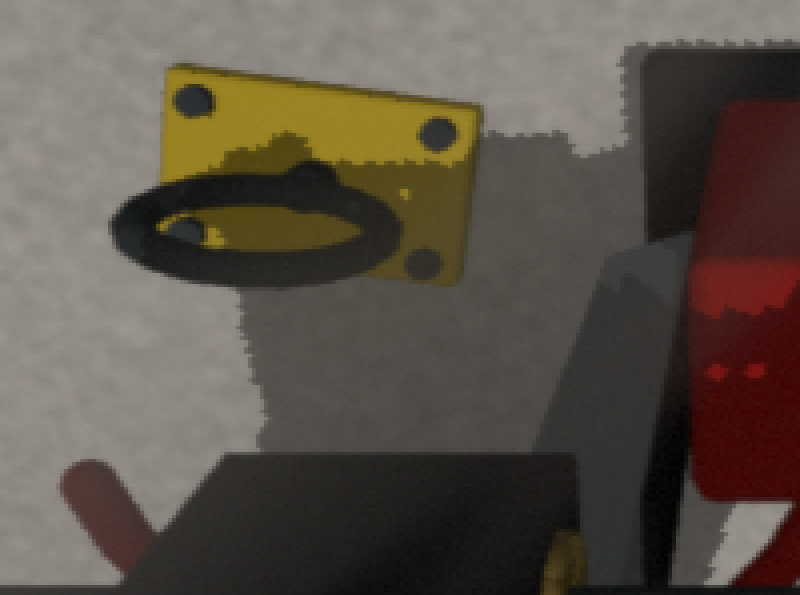

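The crop shows base corners at (162,189), (240,200.3) and (235.5,251.7) in full-picture pixels. The ring ellipse is centred at (184,236).

Run:
```python
from h import *
d=np.load("wrist2.npz"); K,P=d["K"],d["P"]
w=ray(K,P,[(162,188.9),(240,200.3),(235.5,251.2)],.008)[:,:2]*1000
print(w.round(1).tolist(),"len",[np.linalg.norm(w[0]-w[1]).round(1),np.linalg.norm(w[1]-w[2]).round(1)],"mid",(w[0]+w[2])/2)
v=w[0]-w[1];u=w[1]-w[2]; print("yaw from y",np.degrees(np.arctan2(v[1],v[0]))-90,"from x",np.degrees(np.arctan2(u[1],u[0])))
print("ring c",ray(K,P,(184.1,236),.04)[0,:2])
```

```text
[[561.6, 294.0], [581.3, 228.0], [534.0, 213.5]] len [np.float64(68.9), np.float64(49.5)] mid [547.81643193 253.73858541]
yaw from y 16.58212828913932 from x 17.062607171027615
ring c [0.54470099 0.25526088]
```

Emit:
{"name": "play_rows", "arguments": {
  "commands": [
    {"dx": -0.002,"dy": 0.0025,"dz": 0.01,"ax": 0,"ay": -0.2,"az": 0.2},
    {"dx": -0.0015,"dy": 0.002,"dz": 0.015,"ax": 0,"ay": 0,"az": 0},
    {"dx": 0,"dy": 0,"dz": 0.018,"ax": 0,"ay": 0,"az": 0},
    {"dx": 0,"dy": 0,"dz": 0.015,"ax": 0,"ay": 0,"az": 0},
    {"dx": 0,"dy": 0,"dz": 0.007,"ax": 0,"ay": 0,"az": 0}
  ]
}}

```text
time_s: 7.38
ee_pos: [0.6137, 0.1553, 0.0804]
eef_rot: [3.138, -0.01, 0.433]
force: [-0.5, -0.1, -2.5]
grip_width: 0.0239
```

```bash
python3 -c "
from h import *
plan([((.6135,.1622,.066),25,1)]);tilt()"
```

```text
t 7.38 p [0.6137 0.1553 0.0804] rpy [179.8  -0.6  24.8] j [10.9 34.7 80.4 -0.1 64.3 76.1] F [-0.5 -0.1 -2.5] w 0.0239
0 dx 0.0028 dy -0.0063 dz 0.0144 az -0.20
tilt fix [ 0.21 -0.57 -0.  ]
```

Emit:
{"name": "play_rows", "arguments": {
  "commands": [
    {"dx": 0.0015,"dy": -0.003,"dz": 0.006,"ax": 0.2,"ay": -0.6,"az": 0},
    {"dx": 0.0015,"dy": -0.003,"dz": 0.003,"ax": 0,"ay": 0,"az": 0},
    {"dx": 0,"dy": 0,"dz": 0.003,"ax": 0,"ay": 0,"az": 0},
    {"dx": 0,"dy": 0,"dz": 0.003,"ax": 0,"ay": 0,"az": 0},
    {"dx": 0,"dy": 0,"dz": 0,"ax": 0,"ay": 0,"az": 0}
  ]
}}

```text
time_s: 7.8
ee_pos: [0.6137, 0.1605, 0.0658]
eef_rot: [3.141, 0.001, 0.43]
force: [-0.6, 0.3, -3.5]
grip_width: 0.0239
```

```bash
python3 -c "
from h import *
plan([((.6135,.1622,.064),25,1)]);tilt()"
```

```text
t 7.8 p [0.6137 0.1605 0.0658] rpy [1.80e+02 1.00e-01 2.47e+01] j [11.4 36.2 80.1 -0.  63.7 76.7] F [-0.6  0.3 -3.5] w 0.0239
0 dx 0.0005 dy -0.0016 dz 0.0018 az -0.35
tilt fix [0.02 0.05 0.  ]
```

Emit:
{"name": "play_rows", "arguments": {
  "commands": [
    {"dx": 0,"dy": 0,"dz": 0.0015,"ax": 0,"ay": 0,"az": 0},
    {"dx": 0,"dy": 0,"dz": 0.001,"ax": 0,"ay": 0,"az": 0},
    {"dx": 0,"dy": 0,"dz": 0,"ax": 0,"ay": 0,"az": 0},
    {"dx": 0,"dy": 0,"dz": 0.001,"ax": 0,"ay": 0,"az": 0},
    {"dx": 0,"dy": 0,"dz": 0,"ax": 0,"ay": 0,"az": 0}
  ]
}}

```text
time_s: 8.22
ee_pos: [0.6146, 0.1608, 0.064]
eef_rot: [3.141, -0.002, 0.431]
force: [-0.4, 0.1, -2.9]
grip_width: 0.0237
```

Emit:
{"name": "play_rows", "arguments": {
  "commands": [
    {"dx": 0,"dy": 0,"dz": 0.0015,"ax": 0,"ay": 0,"az": 0},
    {"dx": 0,"dy": 0,"dz": 0,"ax": 0,"ay": 0,"az": 0},
    {"dx": 0,"dy": 0,"dz": 0.001,"ax": 0,"ay": 0,"az": 0},
    {"dx": 0,"dy": 0,"dz": 0,"ax": 0,"ay": 0,"az": 0},
    {"dx": 0,"dy": 0,"dz": 0,"ax": 0,"ay": 0,"az": 0}
  ]
}}

```text
time_s: 8.63
ee_pos: [0.6156, 0.1611, 0.0638]
eef_rot: [3.14, -0.006, 0.431]
force: [0.0, 0.6, 0.4]
grip_width: 0.0239
```

Emit:
{"name": "play_rows", "arguments": {
  "commands": [
    {"dx": 0,"dy": 0,"dz": 0,"ax": 0,"ay": 0,"az": 0},
    {"dx": 0,"dy": 0,"dz": 0,"ax": 0,"ay": 0,"az": 0},
    {"dx": 0,"dy": 0,"dz": 0,"ax": 0,"ay": 0,"az": 0},
    {"dx": 0,"dy": 0,"dz": -0.01,"ax": 0,"ay": 0,"az": 0},
    {"dx": 0,"dy": 0,"dz": -0.02,"ax": 0,"ay": 0,"az": 0}
  ],
  "claw": 0.65
}}

```text
time_s: 9.05
ee_pos: [0.6138, 0.1607, 0.0909]
eef_rot: [3.141, 0.001, 0.43]
force: [-0.7, 1.2, 0.2]
grip_width: 0.0539
```

Emit:
{"name": "play_rows", "arguments": {
  "commands": [
    {"dx": 0,"dy": 0,"dz": -0.02,"ax": 0,"ay": 0,"az": 0},
    {"dx": 0,"dy": 0,"dz": -0.015,"ax": 0,"ay": 0,"az": 0},
    {"dx": 0,"dy": 0,"dz": 0,"ax": 0,"ay": 0,"az": -7.1},
    {"dx": 0,"dy": 0,"dz": 0,"ax": 0,"ay": 0,"az": -7.1},
    {"dx": 0,"dy": 0,"dz": 0,"ax": 0,"ay": 0,"az": -7.1}
  ]
}}

```text
time_s: 9.47
ee_pos: [0.6156, 0.161, 0.1363]
eef_rot: [3.137, -0.006, 0.807]
force: [0.2, 1.2, -0.3]
grip_width: 0.0614
```

Emit:
{"name": "play_rows", "arguments": {
  "commands": [
    {"dx": 0,"dy": 0,"dz": 0,"ax": 0,"ay": 0,"az": -7.1},
    {"dx": 0,"dy": 0,"dz": 0,"ax": 0,"ay": 0,"az": -7.1},
    {"dx": 0,"dy": 0,"dz": 0,"ax": 0,"ay": 0,"az": -7.1},
    {"dx": 0,"dy": 0,"dz": 0,"ax": 0,"ay": 0,"az": -7.1},
    {"dx": 0,"dy": 0,"dz": 0,"ax": 0,"ay": 0,"az": -7.1}
  ]
}}

```text
time_s: 9.88
ee_pos: [0.6164, 0.1612, 0.1415]
eef_rot: [3.13, -0.004, 1.432]
force: [-0.9, 0.4, 0.7]
grip_width: 0.061
```

Emit:
{"name": "play_rows", "arguments": {
  "commands": [
    {"dx": 0,"dy": 0,"dz": 0,"ax": 0,"ay": 0,"az": -7.1},
    {"dx": 0,"dy": 0,"dz": 0,"ax": 0,"ay": 0,"az": -7.1},
    {"dx": 0,"dy": 0,"dz": 0,"ax": 0,"ay": 0,"az": -7.1},
    {"dx": 0,"dy": 0,"dz": 0,"ax": 0,"ay": 0,"az": -7.1},
    {"dx": 0,"dy": 0,"dz": 0,"ax": 0,"ay": 0,"az": -7.1}
  ]
}}

```text
time_s: 10.3
ee_pos: [0.6169, 0.1613, 0.1461]
eef_rot: [3.127, 0.005, 2.057]
force: [0.4, -0.0, 0.8]
grip_width: 0.0612
```

Emit:
{"name": "play_rows", "arguments": {
  "commands": [
    {"dx": 0,"dy": 0,"dz": 0,"ax": 0,"ay": 0,"az": -7.1},
    {"dx": 0,"dy": 0,"dz": 0,"ax": 0,"ay": 0,"az": -7.1},
    {"dx": 0,"dy": 0,"dz": 0,"ax": 0,"ay": 0,"az": -7.1},
    {"dx": 0,"dy": 0,"dz": 0,"ax": 0,"ay": 0,"az": -7.1},
    {"dx": 0,"dy": 0,"dz": 0,"ax": 0,"ay": 0,"az": -7.1}
  ]
}}

```text
time_s: 10.72
ee_pos: [0.6173, 0.1614, 0.1506]
eef_rot: [3.13, 0.015, 2.682]
force: [0.1, -1.2, -0.2]
grip_width: 0.0609
```

Emit:
{"name": "play_rows", "arguments": {
  "commands": [
    {"dx": 0,"dy": 0,"dz": 0,"ax": 0,"ay": 0,"az": -7.1},
    {"dx": 0,"dy": 0,"dz": 0,"ax": 0,"ay": 0,"az": -7.1},
    {"dx": 0,"dy": 0,"dz": 0,"ax": 0,"ay": 0,"az": -7.1},
    {"dx": 0,"dy": 0,"dz": 0,"ax": 0,"ay": 0,"az": -7.1},
    {"dx": 0,"dy": 0,"dz": 0,"ax": 0,"ay": 0,"az": -7.1}
  ]
}}

```text
time_s: 11.13
ee_pos: [0.6177, 0.1615, 0.1552]
eef_rot: [3.141, 0.022, -2.976]
force: [0.1, -0.2, 0.2]
grip_width: 0.0613
```

Run:
```python
from h import *
plan([((.6156,.1611,.064),204.7,5)]);tilt()
K,P=cam("wrist"); im=viewer.camera("wrist"); cv2.imwrite("pics/w4.png",im[...,::-1]); np.savez("w4.npz",K=K,P=P,im=im)
print("exp top",proj(K,P,[.6156,.1611,.09]).round())
```

```text
t 11.13 p [0.6177 0.1615 0.1552] rpy [ 180.     1.3 -170.5] j [ 11.4  30.5  76.4  -0.   71.9 -88.1] F [ 0.1 -0.2  0.2] w 0.0613
0 dx 0.0004 dy -0.0000 dz 0.0182 az -3.04
1 dx 0.0004 dy 0.0000 dz 0.0182 az -3.04
2 dx 0.0004 dy 0.0000 dz 0.0182 az -3.04
3 dx 0.0004 dy 0.0001 dz 0.0182 az -3.04
4 dx 0.0004 dy 0.0001 dz 0.0182 az -3.04
tilt fix [0.01 1.26 0.  ]
exp top [[318. 213.]]
```

View pics/w4.png

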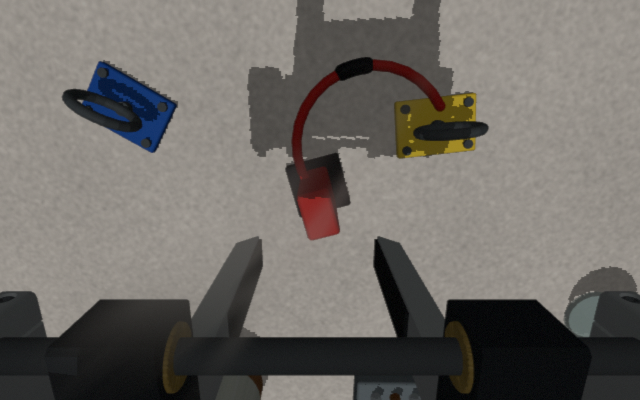

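View 9: the hook stands upright with its block top near (322,217), band (354,69) and tip (441,105). The ring ellipse spans columns 414–488 and is centred at about (451,131), just ahead of the tip. Next I'll measure the hook against the ring in this one frame.

Run:
```python
from h import *
from scipy.optimize import least_squares
d=np.load("w4.npz"); K,P,im=d["K"],d["P"],d["im"]
px=np.argwhere(mask(im,"red"))[:,::-1]; bar=px[(px[:,1]<150)&(px[:,0]>285)&(px[:,0]<450)]
X=ray(K,P,bar,.04)[:,:2]; s=least_squares(lambda p:np.hypot(*(X-p[:2]).T)-p[2],[.565,.195,.06],loss="soft_l1",f_scale=.003); C=s.x[:2]; print("C,r",s.x.round(4))
def ang(w): v=w-C; return np.hypot(*v).round(4),np.degrees(np.arctan2(v[1],v[0])).round(1)
h=[]
for nm,uv,a in(("tip",(441,108),15),("band",(354,68.5),90)):
    w=ray(K,P,uv,.04)[0,:2]; r,t=ang(w); print(nm,w.round(4),r,t,"theta",t-a)
w=ray(K,P,(321.5,216),.09)[0,:2]; r,t=ang(w); print("block",w.round(4),r,t,"theta",t-210)
w=ray(K,P,(451,131),.04)[0,:2]; r,t=ang(w); print("ring",w.round(4),r,t)
c=ray(K,P,[(396,101),(475,92.5),(478,150),(399,157)],.008)[:,:2]; print("base",c.round(3).tolist(),c.mean(0).round(4))
```

```text
C,r [0.568  0.1966 0.0606]
tip [0.5315 0.2444] 0.0601 127.3 theta 112.3
band [0.5143 0.1719] 0.0591 -155.3 theta -245.3
block [0.6174 0.164 ] 0.0592 -33.4 theta -243.4
ring [0.5474 0.2569] 0.0637 108.9
base [[0.532, 0.215], [0.514, 0.281], [0.561, 0.298], [0.579, 0.229]] [0.5464 0.2557]
```

The hook yaw is about 115° with the origin at (0.616,0.162). The ring is at (0.547,0.256), 64 mm from C where 60 is ideal, so there is ample clearance. Regripping.

Emit:
{"name": "play_rows", "arguments": {
  "commands": [
    {"dx": 0,"dy": 0,"dz": 0.01,"ax": 0,"ay": 1.3,"az": -3.1},
    {"dx": 0,"dy": 0,"dz": 0.016,"ax": 0,"ay": 0,"az": -3.1},
    {"dx": 0,"dy": 0,"dz": 0,"ax": 0,"ay": 0,"az": -3.1},
    {"dx": 0,"dy": 0,"dz": 0,"ax": 0,"ay": 0,"az": -3.1},
    {"dx": 0,"dy": 0,"dz": 0,"ax": 0,"ay": 0,"az": -3.1}
  ]
}}

```text
time_s: 11.6
ee_pos: [0.6185, 0.1616, 0.132]
eef_rot: [-3.14, 0.002, -2.7]
force: [1.2, 0.1, -0.6]
grip_width: 0.0612
```

```bash
python3 -c "
from h import *
plan([((.6160,.1618,.064),205,5)]);tilt()"
```

```text
t 11.6 p [0.6185 0.1616 0.132 ] rpy [-1.799e+02  1.000e-01 -1.547e+02] j [  11.4   32.5   76.5   -0.    70.9 -103.9] F [ 1.2  0.1 -0.6] w 0.0612
0 dx 0.0004 dy 0.0003 dz 0.0136 az 0.06
1 dx 0.0004 dy 0.0003 dz 0.0136 az 0.06
2 dx 0.0004 dy 0.0003 dz 0.0136 az 0.06
3 dx 0.0004 dy 0.0003 dz 0.0136 az 0.06
4 dx 0.0004 dy 0.0003 dz 0.0136 az 0.06
tilt fix [-0.06  0.1  -0.  ]
```

Emit:
{"name": "play_rows", "arguments": {
  "commands": [
    {"dx": 0.0005,"dy": 0.0003,"dz": 0.015,"ax": 0,"ay": 0.1,"az": 0},
    {"dx": 0.0005,"dy": 0.0003,"dz": 0.02,"ax": 0,"ay": 0,"az": 0},
    {"dx": 0.0005,"dy": 0.0003,"dz": 0.018,"ax": 0,"ay": 0,"az": 0},
    {"dx": 0.0003,"dy": 0,"dz": 0.01,"ax": 0,"ay": 0,"az": 0},
    {"dx": 0,"dy": 0,"dz": 0.003,"ax": 0,"ay": 0,"az": 0}
  ]
}}

```text
time_s: 12.02
ee_pos: [0.6182, 0.1619, 0.0684]
eef_rot: [-3.139, 0.006, -2.711]
force: [-0.8, -0.4, -0.0]
grip_width: 0.0612
```

Emit:
{"name": "play_rows", "arguments": {
  "commands": [
    {"dx": 0,"dy": 0,"dz": 0,"ax": 0,"ay": 0,"az": 0},
    {"dx": 0,"dy": 0,"dz": 0,"ax": 0,"ay": 0,"az": 0},
    {"dx": 0,"dy": 0,"dz": 0,"ax": 0,"ay": 0,"az": 0},
    {"dx": 0,"dy": 0,"dz": 0,"ax": 0,"ay": 0,"az": 0},
    {"dx": 0,"dy": 0,"dz": 0,"ax": 0,"ay": 0,"az": 0}
  ],
  "claw": 0,
  "squeeze": 35
}}

```text
time_s: 12.43
ee_pos: [0.6194, 0.1621, 0.0715]
eef_rot: [-3.138, 0.009, -2.715]
force: [-0.5, -0.2, -0.4]
grip_width: 0.0312
```

Emit:
{"name": "play_rows", "arguments": {
  "commands": [
    {"dx": 0,"dy": 0,"dz": 0,"ax": 0,"ay": 0,"az": 0},
    {"dx": 0,"dy": 0,"dz": 0,"ax": 0,"ay": 0,"az": 0},
    {"dx": 0,"dy": 0,"dz": 0,"ax": 0,"ay": 0,"az": 0},
    {"dx": 0,"dy": 0,"dz": -0.003,"ax": 0,"ay": 0,"az": 0},
    {"dx": 0,"dy": 0,"dz": 0,"ax": 0,"ay": 0,"az": 0}
  ]
}}

```text
time_s: 12.85
ee_pos: [0.6194, 0.1621, 0.0752]
eef_rot: [-3.138, 0.009, -2.715]
force: [0.0, 1.0, -2.7]
grip_width: 0.0236
```

```bash
python3 -c "
from h import *
state();tilt()"
```

```text
t 12.85 p [0.6194 0.1621 0.0752] rpy [-179.8    0.5 -155.6] j [ 1.14e+01  3.59e+01  7.92e+01 -1.00e-01  6.44e+01 -1.03e+02] F [ 0.   1.  -2.7] w 0.0236
tilt fix [-0.18  0.51 -0.  ]
```

Holding, hook about 3 mm off the bench. Swinging about the arc centre (tool-frame pivot 33, 52 mm), 5° per row.

Emit:
{"name": "play_rows", "arguments": {
  "commands": [
    {"dx": 0.001,"dy": 0.0015,"dz": 0.0005,"ax": -0.2,"ay": 0.5,"az": 0},
    {"dx": 0.001,"dy": 0.0015,"dz": 0.0005,"ax": 0,"ay": 0,"az": 0},
    {"dx": 0.0047,"dy": -0.0027,"dz": 0,"ax": 0,"ay": 0,"az": 5},
    {"dx": 0.0047,"dy": -0.0027,"dz": 0,"ax": 0,"ay": 0,"az": 5},
    {"dx": 0.0047,"dy": -0.0027,"dz": 0,"ax": 0,"ay": 0,"az": 5}
  ]
}}

```text
time_s: 13.27
ee_pos: [0.6048, 0.1523, 0.0734]
eef_rot: [3.141, -0.002, -2.983]
force: [-0.2, -0.6, -1.5]
grip_width: 0.0238
```

```bash
cat >> h.py <<'E'
def swing(e=(.547,.2555),ey=16.8,piv=(.033,.052),dth=0):
    o=state(); tilt(); p=o["ee_pos"][:2]; a=o["eef_rot"][2]; x=np.array([np.cos(a),np.sin(a)]); y=np.array([np.sin(a),-np.cos(a)])
    f=np.radians(ey); D=np.array(e)-.06*np.array([-np.sin(f),np.cos(f)]); C=p+piv[0]*x+piv[1]*y
    print("theta",np.degrees(a)%360-90,"C",C.round(4),"err tool dx,dy",((D-C)@x).round(4),((D-C)@y).round(4))
E
python3 -c "
from h import *
swing()"
```

```text
t 13.27 p [0.6048 0.1523 0.0734] rpy [ 1.800e+02 -1.000e-01 -1.709e+02] j [ 10.8  34.5  81.8   0.   63.8 -88.3] F [-0.2 -0.6 -1.5] w 0.0238
tilt fix [ 0.03 -0.13 -0.  ]
theta 99.09039719440577 C [0.564  0.1985] err tool dx,dy -0.0003 -0.0005
```

Emit:
{"name": "play_rows", "arguments": {
  "commands": [
    {"dx": 0.0047,"dy": -0.0027,"dz": -0.0003,"ax": 0,"ay": 0,"az": 5},
    {"dx": 0.0047,"dy": -0.0027,"dz": -0.0003,"ax": 0,"ay": 0,"az": 5},
    {"dx": 0.0047,"dy": -0.0027,"dz": 0,"ax": 0,"ay": 0,"az": 5},
    {"dx": 0.0047,"dy": -0.0027,"dz": 0,"ax": 0,"ay": 0,"az": 5},
    {"dx": 0.0047,"dy": -0.0027,"dz": 0,"ax": 0,"ay": 0,"az": 5}
  ]
}}

```text
time_s: 13.68
ee_pos: [0.5793, 0.1389, 0.0732]
eef_rot: [-3.14, -0.004, 2.841]
force: [-0.4, 0.3, -2.9]
grip_width: 0.0237
```

```bash
python3 -c "
from h import *
swing()"
```

```text
t 13.68 p [0.5793 0.1389 0.0732] rpy [-179.9   -0.2  162.8] j [ 10.   31.3  86.9   0.   62.  -62.9] F [-0.4  0.3 -2.9] w 0.0237
tilt fix [-0.08 -0.22  0.  ]
theta 72.79820656521252 C [0.5631 0.1984] err tool dx,dy -0.0013 0.0001
```

Emit:
{"name": "play_rows", "arguments": {
  "commands": [
    {"dx": 0.0043,"dy": -0.0027,"dz": 0,"ax": 0,"ay": -0.2,"az": 5},
    {"dx": 0.0044,"dy": -0.0027,"dz": 0,"ax": 0,"ay": 0,"az": 5},
    {"dx": 0.0044,"dy": -0.0027,"dz": 0,"ax": 0,"ay": 0,"az": 5},
    {"dx": 0.0045,"dy": -0.0027,"dz": 0,"ax": 0,"ay": 0,"az": 5},
    {"dx": 0.0047,"dy": -0.0027,"dz": 0,"ax": 0,"ay": 0,"az": 5}
  ]
}}

```text
time_s: 14.1
ee_pos: [0.5514, 0.1372, 0.0726]
eef_rot: [-3.139, -0.0, 2.382]
force: [-0.5, 1.0, -2.3]
grip_width: 0.0238
```

```bash
python3 -c "
from h import *
swing()
im=viewer.camera('scene'); cv2.imwrite('pics/s5.png',cv2.resize(im[130:280,360:560],None,fx=4,fy=4,interpolation=cv2.INTER_CUBIC)[...,::-1])"
```

```text
t 14.1 p [0.5514 0.1372 0.0726] rpy [-179.8   -0.   136.5] j [ 10.3  28.3  91.8  -0.1  60.1 -36.1] F [-0.5  1.  -2.3] w 0.0238
tilt fix [-0.16 -0.02  0.  ]
theta 46.47597480416147 C [0.5632 0.1976] err tool dx,dy -0.0005 0.0011
```

View pics/s5.png

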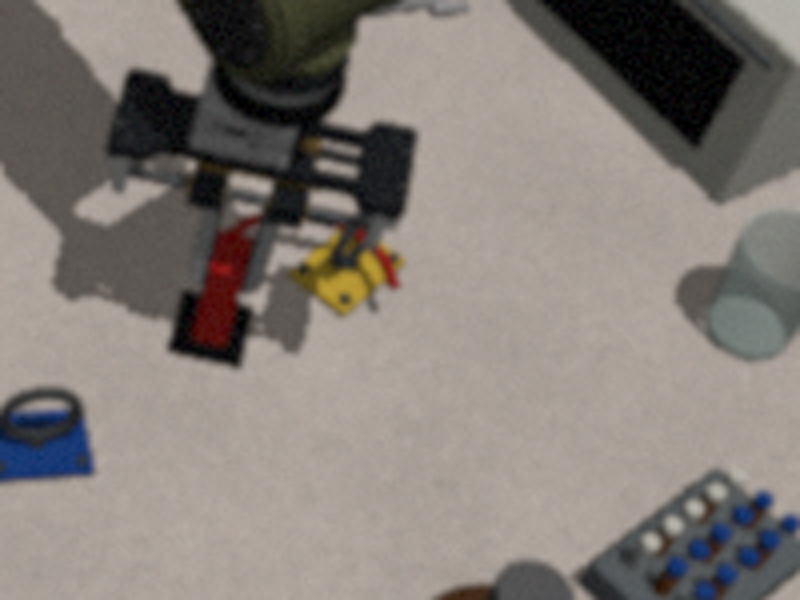

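The scene crop shows red bar on both sides of the yellow ring, at (355,238) before it and at (388,265) beyond it, so the bar is threaded. About 29° remain.

Emit:
{"name": "play_rows", "arguments": {
  "commands": [
    {"dx": 0.0045,"dy": -0.0024,"dz": 0,"ax": -0.2,"ay": 0,"az": 5},
    {"dx": 0.0045,"dy": -0.0025,"dz": 0,"ax": 0,"ay": 0,"az": 5},
    {"dx": 0.0045,"dy": -0.0025,"dz": 0,"ax": 0,"ay": 0,"az": 5},
    {"dx": 0.0047,"dy": -0.0026,"dz": 0,"ax": 0,"ay": 0,"az": 5},
    {"dx": 0.0047,"dy": -0.0027,"dz": 0,"ax": 0,"ay": 0,"az": 5}
  ]
}}

```text
time_s: 14.57
ee_pos: [0.5264, 0.1487, 0.0725]
eef_rot: [-3.141, -0.001, 1.933]
force: [-0.6, -0.3, -2.0]
grip_width: 0.0235
```

```bash
python3 -c "
from h import *
swing()"
```

```text
t 14.57 p [0.5264 0.1487 0.0725] rpy [-180.    -0.   110.8] j [11.9 25.9 95.5  0.1 58.7 -8.9] F [-0.6 -0.3 -2. ] w 0.0235
tilt fix [-0.02 -0.05  0.  ]
theta 20.75656158565303 C [0.5633 0.198 ] err tool dx,dy -0.0003 0.001
```

Emit:
{"name": "play_rows", "arguments": {
  "commands": [
    {"dx": 0.003,"dy": -0.001,"dz": 0,"ax": 0,"ay": 0,"az": 3.5},
    {"dx": 0,"dy": 0,"dz": 0,"ax": 0,"ay": 0,"az": 0},
    {"dx": 0,"dy": 0,"dz": 0.001,"ax": 0,"ay": 0,"az": 0},
    {"dx": 0,"dy": 0,"dz": 0.001,"ax": 0,"ay": 0,"az": 0},
    {"dx": 0,"dy": 0,"dz": 0,"ax": 0,"ay": 0,"az": 0}
  ]
}}

```text
time_s: 14.98
ee_pos: [0.5244, 0.152, 0.0724]
eef_rot: [3.141, -0.001, 1.88]
force: [1.0, 0.1, -2.4]
grip_width: 0.0237
```

```bash
python3 -c "
from h import *
swing()"
```

```text
t 14.98 p [0.5244 0.152  0.0724] rpy [ 1.800e+02 -1.000e-01  1.077e+02] j [12.3 25.7 95.7  0.1 58.6 -5.5] F [ 1.   0.1 -2.4] w 0.0237
tilt fix [ 0.01 -0.05 -0.  ]
theta 17.743628637790124 C [0.5638 0.1993] err tool dx,dy -0.0013 0.0001
```

Small downward steps until the weight comes off.

Emit:
{"name": "play_rows", "arguments": {
  "commands": [
    {"dx": 0,"dy": 0,"dz": 0.0015,"ax": 0,"ay": 0,"az": 0},
    {"dx": 0,"dy": 0,"dz": 0.001,"ax": 0,"ay": 0,"az": 0},
    {"dx": 0,"dy": 0,"dz": 0.0005,"ax": 0,"ay": 0,"az": 0},
    {"dx": 0,"dy": 0,"dz": 0.0005,"ax": 0,"ay": 0,"az": 0},
    {"dx": 0,"dy": 0,"dz": 0,"ax": 0,"ay": 0,"az": 0}
  ]
}}

```text
time_s: 15.4
ee_pos: [0.5252, 0.152, 0.0722]
eef_rot: [3.14, -0.001, 1.894]
force: [-0.1, 0.1, -2.0]
grip_width: 0.0237
```

Emit:
{"name": "play_rows", "arguments": {
  "commands": [
    {"dx": 0,"dy": 0,"dz": 0.002,"ax": 0,"ay": 0,"az": 0},
    {"dx": 0,"dy": 0,"dz": 0.002,"ax": 0,"ay": 0,"az": 0},
    {"dx": 0,"dy": 0,"dz": 0.001,"ax": 0,"ay": 0,"az": 0},
    {"dx": 0,"dy": 0,"dz": 0.001,"ax": 0,"ay": 0,"az": 0},
    {"dx": 0,"dy": 0,"dz": 0.001,"ax": 0,"ay": 0,"az": 0}
  ]
}}

```text
time_s: 15.82
ee_pos: [0.5263, 0.1525, 0.0719]
eef_rot: [3.138, -0.002, 1.903]
force: [-9.8, -1.6, 16.5]
grip_width: 0.0236
```

```bash
python3 -c "
from h import *
swing()"
```

```text
t 15.82 p [0.5263 0.1525 0.0719] rpy [ 1.798e+02 -1.000e-01  1.091e+02] j [12.3 25.9 95.5  0.2 58.4 -6.9] F [-9.8 -1.6 16.5] w 0.0236
tilt fix [ 0.21 -0.11 -0.  ]
theta 19.052178765249792 C [0.5647 0.2007] err tool dx,dy -0.0024 -0.0012
```

Standing on the bench, so release and rise straight up.

Emit:
{"name": "play_rows", "arguments": {
  "commands": [
    {"dx": 0,"dy": 0,"dz": -0.0005,"ax": 0,"ay": 0,"az": 0},
    {"dx": 0,"dy": 0,"dz": 0,"ax": 0,"ay": 0,"az": 0},
    {"dx": 0,"dy": 0,"dz": 0,"ax": 0,"ay": 0,"az": 0},
    {"dx": 0,"dy": 0,"dz": 0,"ax": 0,"ay": 0,"az": 0},
    {"dx": 0,"dy": 0,"dz": 0,"ax": 0,"ay": 0,"az": 0}
  ],
  "claw": 0.6
}}

```text
time_s: 16.23
ee_pos: [0.5274, 0.1524, 0.0725]
eef_rot: [3.136, -0.002, 1.908]
force: [0.0, 0.8, 0.1]
grip_width: 0.0542
```

Emit:
{"name": "play_rows", "arguments": {
  "commands": [
    {"dx": 0,"dy": 0,"dz": -0.01,"ax": 0,"ay": 0,"az": 0},
    {"dx": 0,"dy": 0,"dz": -0.02,"ax": 0,"ay": 0,"az": 0},
    {"dx": 0,"dy": 0,"dz": -0.03,"ax": 0,"ay": 0,"az": 0},
    {"dx": 0,"dy": 0,"dz": -0.03,"ax": 0,"ay": 0,"az": 0},
    {"dx": 0,"dy": 0,"dz": -0.03,"ax": 0,"ay": 0,"az": 0}
  ]
}}

```text
time_s: 16.65
ee_pos: [0.5241, 0.1511, 0.1924]
eef_rot: [-3.135, -0.003, 1.909]
force: [0.8, 0.1, 0.3]
grip_width: 0.0561
```

Emit:
{"name": "play_rows", "arguments": {
  "commands": [
    {"dx": -0.03,"dy": 0,"dz": -0.01,"ax": 0,"ay": 0,"az": 0},
    {"dx": -0.03,"dy": 0,"dz": 0,"ax": 0,"ay": 0,"az": 0},
    {"dx": -0.02,"dy": 0,"dz": 0,"ax": 0,"ay": 0,"az": 0},
    {"dx": 0,"dy": 0,"dz": 0,"ax": 0,"ay": 0,"az": 0},
    {"dx": 0,"dy": 0,"dz": 0,"ax": 0,"ay": 0,"az": 0}
  ]
}}

```text
time_s: 17.07
ee_pos: [0.5537, 0.074, 0.2151]
eef_rot: [3.133, 0.0, 1.912]
force: [-0.0, 0.3, -0.6]
grip_width: 0.0566
```

Run:
```python
from h import *
state(); K,P=cam("wrist"); im=viewer.camera("wrist"); cv2.imwrite("pics/w6.png",im[...,::-1]); np.savez("w6.npz",K=K,P=P,im=im)
```

```text
t 17.07 p [0.5537 0.074  0.2151] rpy [179.5   0.  109.6] j [  3.8  17.9  86.    0.1  75.6 -15.8] F [-0.   0.3 -0.6] w 0.0566
```

View pics/w6.png

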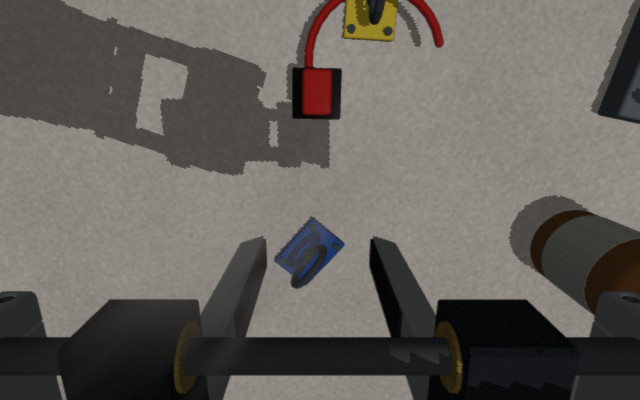

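View 11: the hook stands upright (block top (318,92), foot square around it). The bar passes behind the ring post and comes out at tip (438,44). Last check is numeric, including the blue lock from the top view.

Run:
```python
from h import *
d=np.load("w6.npz"); K,P=d["K"],d["P"]
O=ray(K,P,(318,92),.09)[0,:2]; F=ray(K,P,(316.5,93.5),.01)[0,:2]; T=ray(K,P,(438,41),.04)[0,:2]
th=np.degrees(np.arctan2(*(T-O)[::-1]))-np.degrees(np.arctan2(45.5,110)); print("O",O.round(4),"foot",F.round(4),"tip",T.round(4),"len",np.linalg.norm(T-O).round(4),"(0.119)","theta",th.round(1))
t=np.radians(th); v=np.array([.547,.2555])-O; print("eye in hook",(v@[np.cos(t),np.sin(t)]).round(4),(v@[-np.sin(t),np.cos(t)]).round(4))
K,P=cam("top"); im=viewer.camera("top"); N,L,S,c=cv2.connectedComponentsWithStats(mask(im,"blue"),connectivity=8)
for i in range(1,N):
    if abs(c[i]-[396,132.7]).max()<15 and S[i,4]>40: print("blue lock px",c[i].round(1),"was 396.0 132.7")
state()
```

```text
O [0.5265 0.1557] foot [0.5257 0.1556] tip [0.6141 0.2347] len 0.118 (0.119) theta 19.6
eye in hook 0.0527 0.0872
blue lock px [395.8 132.9] was 396.0 132.7
t 17.17 p [0.5535 0.0748 0.2148] rpy [179.5   0.  109.6] j [  3.9  17.9  86.    0.1  75.6 -15.8] F [-0.   0.6 -1.1] w 0.0562
```

```bash
python3 -c "
from station import workorder; print(workorder.hand_in())"
```

```text
the job is handed in; nothing more can be done
None
```

The red hook's bar is through the yellow ring and the hook stands by itself on the bench. I handed the job in at about 17 s of the 48 s. Hand-in gives no verdict, so these are my own last checks:

| Check | Measured | Limit or ideal |
|---|---|---|
| Ring in the hook's frame, x | 52.7 mm | 34 to 70 mm |
| Ring in the hook's frame, y | 87.2 mm | 72 to 108 mm |
| Hook x against the hole's axis | about 3° | under 23° |
| Block top over foot (upright) | within 1 mm | tilt within 6° |
| Blue lock shift, top view | 0.2 px | under 20 mm |

- **Contact:** the gripper is well clear of everything. The highest force I saw was about 19 N at the wrist, when I set the hook down.
- **Grasp:** on the first approach joint 6 reached its stop, reading −146.3° against the stated 146.1°. I saw no error and could not tell whether this counts as passing the range. I then used the half-turned grasp, set the hook down beside the ring, regripped it and swung it through.
- **Disagreements:** the ring-centre estimates differed by 2 to 4 mm. One rough yaw from the ring's edge read 23.6°, while the base's edges gave 17°, and I used the base's.

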